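# Set the filigree board on the sloped inspection rest and bring the magnifier over it

### The arm

A 6-joint arm with a two-finger parallel gripper is mounted at the origin on the work surface. World frame = base frame: x ahead of the robot, y to its left, z up, the work surface at z = 0. Lengths are in m, angles in rad, forces in N, time in s.
With the tool pointing down it reaches from about 0.35 to 0.975 m from the base axis. Payload 4.9 kg.
Tool frame: the origin (TCP) lies midway between the tips of the shut fingers; the grasp point (between the pads) lies 19 mm behind it (ctrl.hold_point_z is the distance from the TCP to the grasp point, in m); z points along the fingers, y is the line along which they close (so a half turn about z gives the same grasp; the last joint's range is limited). The gripper opens to 85 mm and grips with 20 to 120 N. Pads are 22 mm wide; open, the fingers measure 114 mm over their backs; the gripper's body (76 mm by 85 mm) begins 54 mm behind the grasp point. The pads swing forward as they close: fully open they stand 13 mm farther back than shut.
Start: joints at [-1.231, 0.053, 1.613, -0, 1.476, -0.119], TCP at [0.277, -0.56, 0.231] pointing down, gripper open.
Joint ranges: [-3.01, 3.01], [-1.01, 2.22], [0.06, 2.58], [-1.02, 4.17], [0.09, 2.62], [-3.14, 3.14]. Speed limits (rad/s): [2.57, 2.57, 3.14, 3.14, 3.14, 3.14].

### API

Orientations are given as a rotation vector (axis times angle).
In Python, from station import status, viewer, finish_job, ctrl gives the robot as it stands.
- The arm moves only by the shell command python3 -m jog 'ROWS' [FORCE]. ROWS is JSON, a list of rows, each a list of 7 numbers: the turn, a rotation vector about the tool's x, y, z each as a share of 5 degrees, from -1 to 1, then the shift along the tool's x, y, z each as a share of 30 mm, from -1 to 1, then the opening, from -1 (shut) to 1 (fully open). A call has 1 to 5 rows; each row shifts and turns the commanded pose from where the row before left it, along the tool's axes as they then stand; what a row does not reach is not made up. A row lasts 1/8 s, in which the tool goes at most 62.5 mm and 10.7 degrees, less where a joint would pass 70% of its speed; a pose out of reach is approached as far as the arm can. A call with a number of a shift or a turn outside -1 to 1 is refused whole. A call with a gripper value outside its range is refused whole. The fingers move at their own pace and stop on an object; FORCE is the grip in N (left out, the last holds). Time passes only in rows, so rows that do not move let the fingers close. It gives the time, the measured TCP pose, the force, the opening and the grip force at its end, in the units of the state.
- status.get_obs(): the state, without advancing time (a new reading comes with each control period).
- viewer.get_image(name): name is "scene" or "top" or "wrist"; returns a dict with "img" (420x560x3 uint8, red, green, blue), "fovy" (degrees; the focal length in pixels is half the picture's height over the tangent of half this angle, whatever the lens; pixels are square), "cx", "cy" (the principal point, pixels), "rvec" (rotation vector, rad) and "tvec" (3), from world to camera coordinates, as OpenCV has them. Camera axes: x right, y down, z forward; pixel columns grow to the right and rows downward; lengths in m; the calibration is good to about 2 mm. A picture is of the moment at which its call begins. There is no depth.
- finish_job(): hands the job in; it is judged then, once.
The state is a dict: "t": time; "q": joint angles; "dq": joint speeds; "effort": joint torques, N m; "tool_pos": TCP position; "tool_rot": TCP orientation; "contact_force": force on the tool from outside, world axes, zero at the start; "wrist_torque": the same for the moment, N m; "opening": finger opening in m; "grip_force": force on a finger pad.
Only numpy, scipy, OpenCV 4.12 (cv2) and the standard library are available. Lean on these libraries where they do the work, as an engineer would, in place of code of your own. Each camera call takes 0.05 s, during which the arm holds its last target. There are 200 camera calls.

### The job

Take the dark board with the silver filigree (not the bare white one) and lay it lengthwise on the narrow sloping brass rest, lowering it on rather than dropping it: flat on the slope, centred across it, and slid down until its end is square and home against the ledge (either end may be down). Let go of it, then swing the magnifier by its red knob over the board until it comes up against its stop. Leave the white board and the other tools on the bench where they are.

Things in the scene. Friction and masses are not known exactly. Their poses are not given: they have to be found in the camera images.
- board: dark, nearly black flat work board with silver filigree flowers and beads fixed on its top face, 100 x 60 x 10 mm, 0.2 to 0.45 kg, lying flat on the bench. Origin: centre of its underside; x along its 100 mm length, y along its 60 mm width, z up out of the decorated face. The silver work stands 3 mm proud and is not felt by the fingers.
- white_board: bare white ceramic board, same size and frame as the dark one (100 x 60 x 10 mm), lying flat on the bench near it; not to be used.
- cradle: narrow fixed brass strip of the inspection rest, 36 mm wide (y), 90 long (x), inclined 20 degrees, low end nearer the robot; x points up the slope, z square out of it. Origin: on the sloped surface, 85 mm above the bench, where the centre of the board's underside lies when home. At the low end a ledge 36 mm wide, 8 mm tall, stop face at x = -50 mm. The 60 mm wide board overhangs it on both sides.
- rest: fixed stand of the cradle and magnifier: dark steel base plate 100 (x) x 230 (y) x 12 mm on the bench, from y = -55 to +175 mm, with a column 34 x 26 mm that carries the cradle. Origin: on the bench straight below the cradle's origin; z up, x level towards the cradle's high end.
- magnifier_hinge (a point): axis of the magnifier's swing: a vertical steel post, diameter 16 mm, 150 mm to the cradle's +y side. The point lies on the axis at the height of the arm's centre plane, 170 mm above the bench; axes as rest.
- magnifier_knob (a point): centre of the top of the red upright knob on the magnifier's white arm, 206 mm above the bench: diameter 16 mm, standing 32 mm proud of the arm (8 mm thick, 14 wide), 85 mm from the swing axis, between the post and the lens (white ring, outer diameter 96 mm, 12 mm thick, centre 150 mm from the axis).
- magnifier (a joint): swing of the magnifier about its post in rad: 0 = against its stop, arm pointing along the rest's -y axis with the lens right over the cradle; grows anticlockwise seen from above as it is swung away to beyond the rest (away from the robot), up to 1.5. Stays where it is left; moving it at the knob takes 1 to 2 N.
- pliers: pliers with two green handles, about 165 x 60 x 12 mm, on the bench; a bystander. Origin: its underside, near the middle.
- tweezers: steel tweezers, about 135 x 15 x 5 mm, on the bench; a bystander. Origin: its underside, near the middle.
- hammer: small hammer, 220 long, about 70 wide and 22 high mm, on the bench; a bystander. Origin: its underside, near the middle.
- tin: white round tin, diameter 50, height 14 mm, on the bench; a bystander. Origin: its underside, near the middle.
- burnisher: thin steel tool with a yellow handle, 180 long, 20 high mm, on the bench; a bystander. Origin: its underside, near the middle.
- dish: small blue bowl, diameter 70, height 22 mm, on the bench; a bystander. Origin: its underside, near the middle.
Not all that is in view belongs to the job. Of the things like the board, leave any that is orange; of the rest the larger one is meant.

How it is judged:
On the way, in this order (a step that is already met when the one before it is completed fails the run):
1. the board touches the cradle while the fingers still hold it (it is lowered on, not dropped) (contact force between the fingers and board above 0.5 N and contact force between board and cradle above 0.2 N and distance between board and cradle below 0.04 m), for 0.1 s.
2. the board lies home on the cradle, let go and at rest (x of board in the frame of cradle between -0.005 and 0.005 m and y of board in the frame of cradle between -0.01 and 0.01 m and z of board in the frame of cradle between -0.004 and 0.004 m and angle between the z axis of board and the z axis of cradle, either way round below 0.06 rad and angle between the x axis of board and the x axis of cradle, either way round below 0.12 rad and angle between board's own z axis and vertical below 1 rad and contact force between the fingers and board below 0.1 N and linear speed of board below 0.02 m/s), for 0.2 s.
3. the magnifier is swung over the board (value of joint magnifier below 0.08 rad), for 0.2 s.
At the end, for the whole second after the job is handed in: The dark board lies face up on the cradle, let go and at rest: origin within 5 mm of the cradle's along the slope, 10 mm across, 4 mm square to it, flat within 0.06 rad, lengthwise within 0.12 rad (either way round). The magnifier is still, within 0.08 rad of its stop (all of step 2 and value of joint magnifier below 0.08 rad and velocity of joint magnifier between -0.05 and 0.05 rad/s); the robot touches nothing.
It fails at once if the white board is moved by more than 30 mm (distance of white_board from where it was at the start of the episode above 0.03 m).
It fails at once if another tool or dish on the bench is moved by more than 40 mm (distance of any of pliers, tweezers, hammer, tin, burnisher, dish from where it was at the start of the episode above 0.04 m).
It also fails if it takes over 64 s, if anything falls off the work surface, if the arm or the gripper's body presses on something with over 40 N, if the wrist force passes 120 N, or if a joint passes its speed limit or range.

## Working session

There is one attempt and no reset: what is moved stays moved. The work goes in short steps, Python scripts to look and compute and a shell command to move; the robot and the scene stay as the last step left them, time stands still between calls to the robot, and variables do not carry over. Pictures are saved under pics/ and viewed, at most 10 in all, crops included, and the job is handed in when it is done.

```bash
mkdir -p pics; cat > h.py <<'E'
import numpy as np, cv2
from scipy.spatial.transform import Rotation as R
from station import status, viewer, ctrl
def snap(n,f):
    d=viewer.get_image(n); cv2.imwrite(f'pics/{f}.png',d['img'][:,:,::-1]); 
    np.savez(f'pics/{f}.npz',**{k:v for k,v in d.items()}); return d
def ray(d,u,v):
    f=210/np.tan(np.radians(float(d['fovy']))/2)
    r=R.from_rotvec(d['rvec']).as_matrix(); c=-r.T@d['tvec']
    return c, r.T@np.array([(u-d['cx'])/f,(v-d['cy'])/f,1])
def at(d,u,v,z):
    c,k=ray(d,u,v); return c+k*(z-c[2])/k[2]
def proj(d,p):
    f=210/np.tan(np.radians(float(d['fovy']))/2)
    q=R.from_rotvec(d['rvec']).as_matrix()@np.array(p)+d['tvec']; return f*q[0]/q[2]+d['cx'],f*q[1]/q[2]+d['cy']
E
python3 - <<'E'
from h import *
for n in('scene','top'):
    d=snap(n,n); print(n,d['fovy'],d['cx'],d['cy'],ray(d,280,210))
print(status.get_obs()); print(ctrl.hold_point_z)
E
```

```text
scene 49.10231260924773 270.3519135251037 209.9451477522124 (array([ 1.48917235, -0.8335919 ,  1.02985287]), array([-0.60895369,  0.5478003 , -0.57404765]))
top 55.326614173011556 279.67365193048477 207.50216154644883 (array([ 0.37881553, -0.03156026,  1.15213453]), array([ 0.13060257, -0.00639316, -0.99143413]))
{'t': 0.1, 'q': array([-1.23095739e+00,  5.32988283e-02,  1.61414567e+00,  2.33796105e-05,
        1.47600677e+00, -1.19017914e-01]), 'dq': array([ 1.59891041e-03, -1.02022787e-03, -3.73450589e-03, -9.97963340e-05,
       -1.16687890e-04, -5.98373537e-05]), 'effort': array([ 2.13978064e-04, -3.94903314e+01, -3.71364391e+01, -5.87067393e-05,
        3.89826688e-03, -8.21132687e-06]), 'tool_pos': array([ 0.27663545, -0.55981993,  0.23018759]), 'tool_rot': array([-3.05747146e+00, -7.14039902e-01,  2.85188570e-04]), 'contact_force': array([ 0.06994504, -0.13237198,  0.21605339]), 'wrist_torque': array([-0.00291387, -0.02256368,  0.01286645]), 'grip_force': 0.0, 'opening': 0.0853078619466497}
0.0187
```

View pics/top.png

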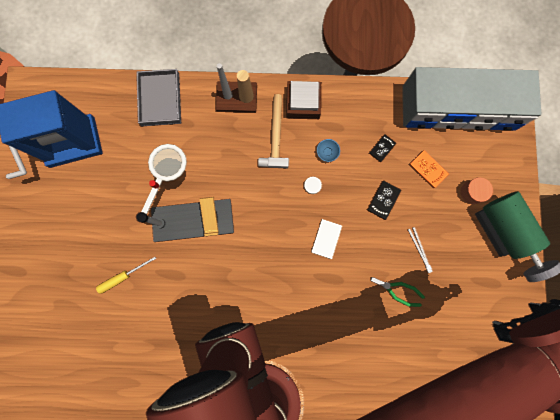

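View pics/scene.png

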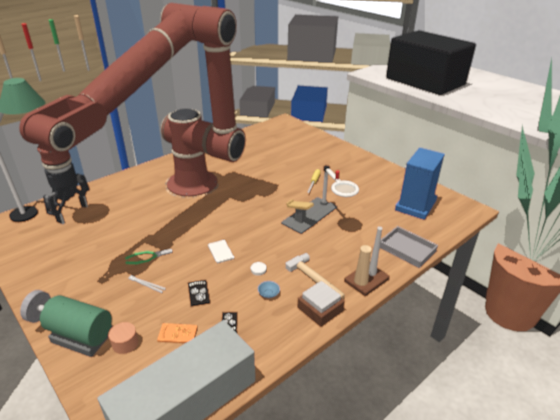

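The top view shows the dark board at about (384,200), with a smaller dark decoy at (383,147), an orange one at (428,168) and the white board at (327,239). The rest is at about (192,220) and the red knob at (153,184). I'll enlarge these areas.

```bash
python3 - <<'E'
from h import *
a=cv2.imread('pics/top.png')
f=lambda c,x0,y0,w,h,s: cv2.resize(c[y0:y0+h,x0:x0+w],None,fx=s,fy=s,interpolation=cv2.INTER_CUBIC)
A=f(a,360,170,50,60,8)   # 400x480
B=f(a,135,140,100,105,4) # 400x420
B=np.vstack([B,np.zeros((60,400,3),np.uint8)])
cv2.imwrite('pics/crop1.png',np.hstack([A,B]))
E
```

```text
(no output)
```

View pics/crop1.png

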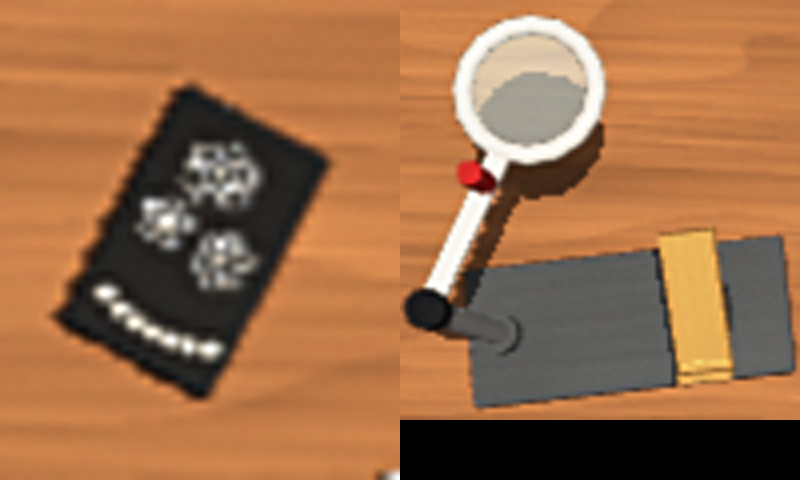

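Board corners in the crop: (190,85), (330,160), (208,400), (55,318). Base plate corners: (781,236), (795,373), (478,408). The cradle's high-end corners are (659,235) and (714,229), the knob top is about (468,173), and the post top is about (430,308). Next I fit the model to these.

```bash
python3 - <<'E'
from h import *
from scipy.optimize import least_squares
d=dict(np.load('pics/top.npz'))
A=lambda p:((p[0]+.5)/8-.5+360,(p[1]+.5)/8-.5+170)
B=lambda p:((p[0]-400+.5)/4-.5+135,(p[1]+.5)/4-.5+140)
bc=[A(p) for p in[(190,85),(330,160),(208,400),(55,318)]]
print([at(d,*p,.01).round(4) for p in bc])
L=[(.05,.03),(.05,-.03),(-.05,-.03),(-.05,.03)]
def fit(pts,uv,x0):
    def pr(s):
        return np.concatenate([np.subtract(proj(d,[s[0]+np.cos(s[2])*x-np.sin(s[2])*y,s[1]+np.sin(s[2])*x+np.cos(s[2])*y,z]),q) for (x,y,z),q in zip(pts,uv)])
    r=least_squares(pr,x0); print(r.x.round(4),r.fun.round(2)); return r.x
m=np.mean([at(d,*p,.01) for p in bc],0)
fit([(x,y,.01) for x,y in L],bc,[m[0],m[1],-.5])
uv=[B(p) for p in[(781,236),(795,373),(478,408)]]
r=fit([(.05,-.055,.012),(-.05,-.055,.012),(-.05,.175,.012)],uv,[.55,.2,.1])
X=np.array(r);c,s=np.cos(X[2]),np.sin(X[2])
W=lambda x,y,z:[X[0]+c*x-s*y,X[1]+s*x+c*y,z]
for x in(-.05,.04,.045):
  for y in(.018,-.018):
    t=np.radians(20); u,v=proj(d,W(x*np.cos(t),y,.085+x*np.sin(t))); print(x,y,((u-134.5)*4+399.5,(v-139.5)*4-.5))
h=W(0,.15,.17); k=at(d,*B((468,173)),.206); print('hinge',h,'knob',k, np.hypot(*(k-h)[:2]), np.arctan2(k[1]-h[1],k[0]-h[0])-(X[2]-np.pi/2))
u,v=proj(d,W(0,.15,.18)); print((u-134.5)*4+399.5,(v-139.5)*4-.5)
print('white',at(d,327,239,.01))
E
```

```text
[array([ 0.6241, -0.3377,  0.01  ]), array([ 0.5976, -0.3883,  0.01  ]), array([ 0.5089, -0.3427,  0.01  ]), array([ 0.5373, -0.2879,  0.01  ])]
[ 0.5669 -0.3391 -0.4932] [-0.45 -0.39  0.34  0.27 -0.29  0.05  0.4   0.07]
[0.5025 0.152  0.1371] [ 0.61 -0.32  0.53 -0.08 -1.13  0.36]
-0.05 0.018 (np.float64(680.4707329316143), np.float64(374.3368492594665))
-0.05 -0.018 (np.float64(733.5778038686303), np.float64(368.3136279610678))
0.04 0.018 (np.float64(660.9887609386493), np.float64(244.4864411713953))
0.04 -0.018 (np.float64(715.0640302034963), np.float64(238.4608463264551))
0.045 0.018 (np.float64(659.8859046908049), np.float64(237.13573078659567))
0.045 -0.018 (np.float64(714.0159986426634), np.float64(231.11011298183814))
hinge [np.float64(0.4819737081182818), np.float64(0.30061647732153907), 0.17] knob [0.5616201  0.27157614 0.206     ] 0.0847755182632635 1.0840867757987271
424.650641125457 308.77887540606014
white [ 0.44915464 -0.17474954  0.01      ]
```

```bash
python3 -m jog '[[0,0,1,0,0,0,1],[0,0,1,0,0,0,1],[0,0,1,0,0,0,1],[0,0,1,0,0,0,1],[0,0,1,0,0,0,1]]' >/dev/null
python3 -m jog '[[0,0,1,0,0,0,1],[0,0,1,0,0,0,1],[0,0,1,0,0,0,1],[0,0,1,0,0,0,1],[0,0,1,0,0,0,1]]' >/dev/null
python3 -m jog '[[0,0,0.91,0,0,0,1],[0,0,0,0.46,-1,0,1],[0,0,0,0.46,-1,0,1],[0,0,0,0.46,-1,0,1],[0,0,0,0.46,-1,0,1]]' >/dev/null
python3 -m jog '[[0,0,0,0.46,-1,0,1],[0,0,0,0.46,-1,0,1],[0,0,0,0.46,-1,0,1],[0,0,0,0.46,-1,0,1],[0,0,0,0.46,-1,0,1]]' 
cat >> h.py <<'E'
def err(p,x,z=(0,0,-1)):
    "remaining move to TCP p with tool x yaw-vector x and tool z; prints turn (units of 5deg) and shift (units of 30mm) in tool axes"
    o=status.get_obs(); T=R.from_rotvec(o['tool_rot']); z=np.array(z,float);x=np.array(x,float); x-=z*(x@z);x/=np.linalg.norm(x)
    G=R.from_matrix(np.c_[x,np.cross(z,x),z]); 
    print('t',o['t'],'pos',o['tool_pos'].round(4),'turn',((T.inv()*G).as_rotvec()/np.radians(5)).round(2),'shift',(T.inv().apply(np.array(p)-o['tool_pos'])/.03).round(2),'in goal axes',(G.inv().apply(np.array(p)-o['tool_pos'])/.03).round(2),'F',o['contact_force'].round(1),'op',o['opening'],'gf',o['grip_force'],'q',o['q'].round(2))
def rest(x,y,z,X=(.5025,.152,.1371)):
    c,s=np.cos(X[2]),np.sin(X[2]); return np.array([X[0]+c*x-s*y,X[1]+s*x+c*y,z])
E
python3 -c "
from h import *
a=-.493; err([.5669,-.3391,-.003],[np.cos(a),np.sin(a),0])"
```

```text
t: 2.6
tool_pos: [0.5146, -0.3804, 0.2306]
tool_rot: [-3.046, 0.767, 0.002]
contact_force: [0.1, 0.5, -0.2]
opening: 0.0854
grip_force: 0.0
t 2.6 pos [ 0.5146 -0.3804  0.2306] turn [-0.    0.01 -0.  ] shift [ 0.89 -2.04  7.79] in goal axes [ 0.88 -2.04  7.79] F [ 0.1  0.5 -0.2] op 0.08535552054448804 gf 0.0 q [-0.75  0.09  1.58 -0.    1.48  1.31]
```

```bash
python3 -m jog '[[0,0,0,0.44,-1,0.5,1],[0,0,0,0.44,-1,1,1],[0,0,0,0,0,1,1],[0,0,0,0,0,1,1],[0,0,0,0,0,0,1]]' >/dev/null
python3 -c "
from h import *
a=-.493; err([.5669,-.3391,-.003],[np.cos(a),np.sin(a),0])
d=snap('wrist','w1')
print([proj(d,[.5669+x*np.cos(a)-y*np.sin(a),-.3391+x*np.sin(a)+y*np.cos(a),.01]) for x,y in [(.05,.03),(.05,-.03),(-.05,-.03),(-.05,.03)]])"
```

```text
t 3.225 pos [ 0.5636 -0.3393  0.1221] turn [-0.01  0.09 -0.  ] shift [ 0.13 -0.05  4.17] in goal axes [ 0.09 -0.06  4.17] F [-0.4 -0.4  0.8] op 0.08557097707862305 gf 0.0 q [-0.65  0.22  1.62 -0.    1.31  1.41]
[(np.float64(234.40252758421985), np.float64(135.8978117903633)), (np.float64(314.30600826406874), np.float64(135.86620123830642)), (np.float64(310.7049257611811), np.float64(258.0713605159543)), (np.float64(238.96377999715475), np.float64(258.07605103785977))]
```

View pics/w1.png

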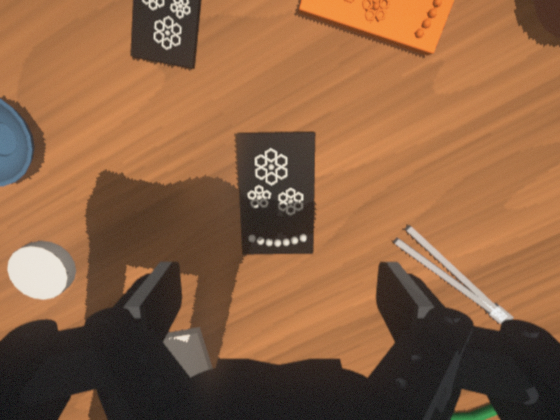

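The wrist view puts the board's corners at (236,132), (315,132), (313,253) and (242,254). That is within about 3 mm of the estimate. The fingers straddle it and the tweezers are clear, so I'll descend.

```bash
python3 -m jog '[[0,0,0,0.05,-0.05,1,1],[0,0,0,0,0,1,1],[0,0,0,0,0,0.9,1],[0,0,0,0,0,0.6,1],[0,0,0,0,0,0,1]]' >/dev/null
python3 -m jog '[[0,0,0,0,0,0,1],[0,0,0,0,0,0,1]]' >/dev/null
python3 -c "
from h import *
a=-.493; err([.5682,-.3398,-.003],[np.cos(a),np.sin(a),0])"
```

```text
t 4.15 pos [ 0.5687 -0.3411  0.0231] turn [ 0.01 -0.03 -0.  ] shift [-0.04 -0.03  0.87] in goal axes [-0.04 -0.03  0.87] F [ 0.7 -0.7  0.7] op 0.08566178204268454 gf 0.0 q [-0.65  0.34  1.66  0.    1.14  1.41]
```

```bash
python3 -m jog '[[0,0,0,0,0,0.4,1],[0,0,0,0,0,0.3,1],[0,0,0,0,0,0.17,1],[0,0,0,0,0,0,1],[0,0,0,0,0,0,1]]' |grep -E 'force|pos'
python3 -m jog '[[0,0,0,0,0,0,0],[0,0,0,0,0,0,-0.5],[0,0,0,0,0,0,-1],[0,0,0,0,0,0,-1],[0,0,0,0,0,0,-1]]' 40
python3 -m jog '[[0,0,0,0,0,0,-1],[0,0,0,0,0,0,-1]]'
```

```text
tool_pos: [0.5679, -0.3405, -0.0047]
contact_force: [0.9, -0.8, 0.1]
grip_force: 0.0
t: 5.4
tool_pos: [0.5683, -0.3408, -0.004]
tool_rot: [3.046, -0.767, 0.002]
contact_force: [-0.9, -0.3, 5.3]
opening: 0.0587
grip_force: 45.5
t: 5.65
tool_pos: [0.5682, -0.3408, -0.004]
tool_rot: [3.046, -0.767, 0.002]
contact_force: [-1.1, 0.1, 6.9]
opening: 0.0585
grip_force: 45.6
```

```bash
python3 -m jog '[[0,0,0,0,0,-0.4,-1],[0,0,0,0,0,-1,-1],[0,0,0,0,0,-1,-1],[0,0,0,0,0,-1,-1],[0,0,0,0,0,-1,-1]]' 50 >/dev/null
python3 -m jog '[[0,0,-1,0,0,-1,-1],[0,0,-1,0,0,-1,-1],[0,0,-1,0,0,-0.5,-1],[0,0,-1,0,0,0,-1],[0,0,-1,0,0,0,-1]]' >/dev/null
python3 -m jog '[[0,0,-1,0,0,0,-1],[0,0,-1,0,0,0,-1],[0,0,-0.22,0,0,0,-1],[0,0,0,0,0,0,-1],[0,0,0,0,0,0,-1]]'
cat >> h.py <<'E'
t=np.radians(20)
def cradle(x,y,z): return rest(x*np.cos(t)-z*np.sin(t),y,.085+x*np.sin(t)+z*np.cos(t))
O=rest(0,0,0); SX=rest(np.cos(t),0,np.sin(t))-O; SZ=rest(np.sin(t),0,-np.cos(t))-O
E
python3 -c "
from h import *
err(cradle(.012,0,.07),SX,SZ)"
```

```text
t: 7.52
tool_pos: [0.5675, -0.3403, 0.2019]
tool_rot: [-3.134, -0.214, 0.001]
contact_force: [-0.5, -0.8, -2.9]
opening: 0.0582
grip_force: 55.9
t 7.525 pos [ 0.5675 -0.3403  0.2019] turn [-0.    4.01 -0.01] shift [ -0.34 -16.55   1.57] in goal axes [ -0.84 -16.55   1.36] F [-0.5 -0.8 -2.9] op 0.058203074693325564 gf 55.91514050960541 q [-0.65  0.16  1.55 -0.    1.43  0.78]
```

```bash
python3 -m jog '[[0,0.5,0,0,-0.5,0,-1],[0,1,0,0,-1,0,-1],[0,1,0,0,-1,0,-1],[0,1,0,0,-1,0,-1],[0,0.5,0,0,-1,0,-1]]' >/dev/null
python3 -m jog '[[0,0,0,0,-1,0,-1],[0,0,0,0,-1,0,-1],[0,0,0,0,-1,0,-1],[0,0,0,0,-1,0,-1],[0,0,0,0,-1,0,-1]]' >/dev/null
python3 -m jog '[[0,0,0,0,-1,0,-1],[0,0,0,0,-1,0,-1],[0,0,0,0,-1,0,-1],[0,0,0,0,-1,0,-1],[0,0,0,0,-1,0,-1]]' >/dev/null
python3 -m jog '[[0,0,0,0,-1,0,-1],[0,0,0,0,-1,0,-1],[0,0,0,0,0,0,-1],[0,0,0,0,0,0,-1],[0,0,0,0,0,0,-1]]' >/dev/null
python3 -c "
from h import *
err(cradle(.012,0,.07),SX,SZ)"
```

```text
t 10.025 pos [0.5003 0.1492 0.2022] turn [ 0.01  0.   -0.02] shift [-0.86 -0.08  1.37] in goal axes [-0.86 -0.08  1.37] F [ 0.   0.3 -3.1] op 0.058485921134235536 gf 55.99361479282379 q [ 0.15 -0.42  2.1  -0.01  1.11  1.59]
```

```bash
python3 -m jog '[[0,0,0,-0.43,-0.08,0.7,-1],[0,0,0,-0.43,0,0.67,-1],[0,0,0,0,0,0,-1],[0,0,0,0,0,0,-1]]' >/dev/null
python3 -c "
from h import *
err(cradle(.012,0,.07),SX,SZ)
a=snap('wrist','w2');b=snap('scene','s2')
def P(d,*p): return np.round(proj(d,cradle(*p)),0)
for p in [(.045,.018,0),(.045,-.018,0),(-.05,.018,8e-3),(-.05,-.018,8e-3)]: print(P(a,*p),P(b,*p))
c=b['img'][150:240,260:380,::-1]; c=cv2.resize(c,(560,420),interpolation=cv2.INTER_CUBIC)
w=a['img'][:,:,::-1]; cv2.imwrite('pics/c2.png',cv2.resize(np.vstack([w,c]),(400,600)))
cv2.imwrite('pics/c2.png',np.hstack([cv2.resize(w,(400,300)),cv2.resize(c,(400,300))]))"
```

```text
t 10.525 pos [0.4907 0.1506 0.156 ] turn [ 0.   -0.02 -0.01] shift [-0.04  0.01  0.03] in goal axes [-0.04  0.01  0.03] F [ 0.4  0.3 -4.2] op 0.05820282950588105 gf 55.962181091308594 q [ 0.16 -0.4   2.17 -0.01  1.03  1.59]
[250. 172.] [312. 202.]
[305. 172.] [306. 206.]
[252. 308.] [293. 198.]
[303. 308.] [286. 202.]
```

View pics/c2.png

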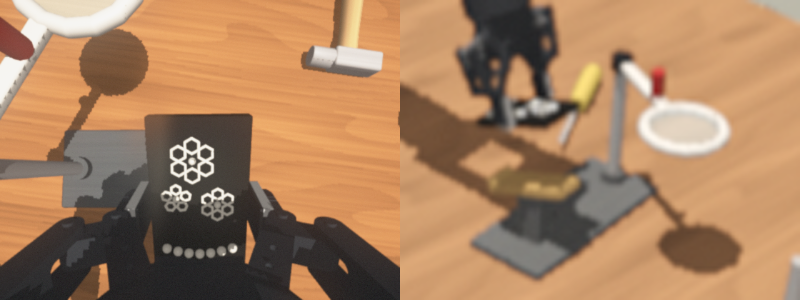

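The held board is level above the strip and clear of the lens, post and ledge. I'll lower it.

```bash
python3 -m jog '[[0,0,0,0,0,0.8,-1],[0,0,0,0,0,0.8,-1],[0,0,0,0,0,0.5,-1],[0,0,0,0,0,0,-1],[0,0,0,0,0,0,-1]]' >/dev/null
python3 -c "
from h import *
err(cradle(.012,0,-.004),SX,SZ)"
python3 -m jog '[[0,0,0,0,0,0.1,-1],[0,0,0,0,0,0,-1]]' |grep contact
python3 -m jog '[[0,0,0,0,0,0.05,-1],[0,0,0,0,0,0,-1]]' |grep contact
```

```text
t 11.25 pos [0.5119 0.154  0.0968] turn [ 0.   -0.02 -0.  ] shift [-0.03  0.02  0.39] in goal axes [-0.03  0.02  0.39] F [-0.4  0.1 -2.9] op 0.05827574038447194 gf 55.96107065677643 q [ 0.16 -0.26  2.17 -0.01  0.89  1.59]
contact_force: [-0.6, 0.1, -2.9]
contact_force: [1.0, 0.4, -3.5]
```

```bash
for i in 1; do python3 -m jog '[[0,0,0,0,0,0.05,-1],[0,0,0,0,0,0,-1]]' |grep contact
python3 -m jog '[[0,0,0,0,0,0.05,-1],[0,0,0,0,0,0,-1]]' |grep contact
python3 -m jog '[[0,0,0,0,0,0.05,-1],[0,0,0,0,0,0,-1]]' |grep contact; done
python3 -c "
from h import *
err(cradle(.012,0,-.004),SX,SZ)"
```

```text
contact_force: [0.6, 0.3, -2.7]
contact_force: [-0.0, 0.2, -3.8]
contact_force: [-0.7, -0.8, -4.3]
t 12.5 pos [0.5141 0.1543 0.0869] turn [ 0.  0. -0.] shift [0.01 0.02 0.06] in goal axes [0.01 0.02 0.06] F [-0.7 -0.8 -4.3] op 0.05831032684408484 gf 55.977373123168945 q [ 0.16 -0.24  2.17 -0.01  0.87  1.6 ]
```

```bash
python3 -m jog '[[0,0,0,0,0,0.05,-1],[0,0,0,0,0,0,-1]]' |grep contact
python3 -m jog '[[0,0,0,0,0,0.05,-1],[0,0,0,0,0,0,-1]]' |grep contact
python3 -m jog '[[0,0,0,0,0,0.04,-1],[0,0,0,0,0,0,-1]]' |grep contact
python3 -c "
from h import *
err(cradle(.012,0,-.004),SX,SZ)"
```

```text
contact_force: [0.2, -0.1, -3.3]
contact_force: [-2.8, 0.1, -0.6]
contact_force: [-12.5, -2.3, 10.4]
t 13.25 pos [0.5154 0.1545 0.0845] turn [ 0.    0.02 -0.  ] shift [-0.    0.02 -0.03] in goal axes [-0.    0.02 -0.03] F [-12.5  -2.3  10.4] op 0.05835683292403077 gf 57.894607186317444 q [ 0.16 -0.23  2.17 -0.01  0.86  1.6 ]
```

Contact is made with the board still held. I'll ease the pressure and slide it down slope, watching the force.

```bash
cat >> h.py <<'E'
def F():
    o=status.get_obs(); f=o['contact_force']+[0,0,3]; p=o['tool_pos']-cradle(0,0,0)
    print('Fslope %.1f Fnorm %.1f | x %.1f z %.1f mm'%(f@SX,-f@SZ,p@SX*1e3,-p@SZ*1e3))
E
python3 -m jog '[[0,0,0,-0.03,0,-0.03,-1],[0,0,0,0,0,0,-1]]' >/dev/null; python3 -c "from h import *; F()"
python3 -m jog '[[0,0,0,-0.08,0,0,-1],[0,0,0,0,0,0,-1]]' >/dev/null; python3 -c "from h import *; F()"
python3 -m jog '[[0,0,0,-0.08,0,0,-1],[0,0,0,0,0,0,-1]]' >/dev/null; python3 -c "from h import *; F()"
```

```text
Fslope -1.7 Fnorm 7.5 | x 11.6 z -4.9 mm
Fslope 1.9 Fnorm 3.7 | x 9.8 z -4.9 mm
Fslope 1.4 Fnorm 4.6 | x 7.1 z -4.9 mm
```

```bash

python3 -m jog '[[0,0,0,-0.08,0,0,-1],[0,0,0,0,0,0,-1]]' >/dev/null; python3 -c "from h import *; F()"
python3 -m jog '[[0,0,0,-0.06,0,0,-1],[0,0,0,0,0,0,-1]]' >/dev/null; python3 -c "from h import *; F()"
python3 -m jog '[[0,0,0,-0.05,0,0,-1],[0,0,0,0,0,0,-1]]' >/dev/null; python3 -c "from h import *; F()"
```

```text
Fslope 3.3 Fnorm 7.5 | x 4.5 z -4.9 mm
Fslope 4.3 Fnorm 8.1 | x 2.8 z -4.9 mm
Fslope 4.8 Fnorm 8.2 | x 1.3 z -4.9 mm
```

```bash

python3 -m jog '[[0,0,0,-0.05,0,-0.01,-1],[0,0,0,0,0,0,-1]]' >/dev/null; python3 -c "from h import *; F()"
python3 -m jog '[[0,0,0,-0.05,0,0,-1],[0,0,0,0,0,0,-1]]' >/dev/null; python3 -c "from h import *; F()"
python3 -m jog '[[0,0,0,-0.04,0,0,-1],[0,0,0,0,0,0,-1]]' >/dev/null; python3 -c "from h import *; F()"
```

```text
Fslope 8.8 Fnorm -0.1 | x 0.8 z -4.7 mm
Fslope 12.2 Fnorm -1.5 | x 0.8 z -4.3 mm
Fslope 13.8 Fnorm -3.0 | x 0.8 z -3.9 mm
```

The ledge stops it at x = 0.8 mm. I'll relax the push, press lightly and let go.

```bash

python3 -m jog '[[0,0,0,0.04,0,0.02,-1],[0,0,0,0,0,0,-1]]' >/dev/null; python3 -c "from h import *; F()"
python3 -m jog '[[0,0,0,0.02,0,0.02,-1],[0,0,0,0,0,0,-1]]' >/dev/null; python3 -c "from h import *; F()"
python3 -m jog '[[0,0,0,0,0,0,-0.3],[0,0,0,0,0,0,0.2],[0,0,0,0,0,0,0.6],[0,0,0,0,0,0,1],[0,0,0,0,0,0,1]]' 20 >/dev/null
python3 -m jog '[[0,0,0,0,0,0,1],[0,0,0,0,0,0,1],[0,0,0,0,0,0,1]]'; python3 -c "from h import *; F()"
```

```text
Fslope 10.3 Fnorm 0.5 | x 0.9 z -4.7 mm
Fslope 6.0 Fnorm 9.2 | x 0.9 z -4.9 mm
t: 17.0
tool_pos: [0.5027, 0.1528, 0.0784]
tool_rot: [-3.064, -0.21, -0.54]
contact_force: [0.1, 1.1, 1.2]
opening: 0.0853
grip_force: 0.0
Fslope 1.7 Fnorm 3.8 | x -1.9 z -6.3 mm
```

```bash

python3 -m jog '[[0,0,0,0,0,-0.3,1],[0,0,0,0,0,-0.8,1],[0,0,0,0,0,-1,1],[0,0,0,0,0,-1,1],[0,0,0,0,0,-1,1]]' >/dev/null
python3 -m jog '[[0,0,0,0,0,-1,1],[0,0,0,0,0,-0.5,1],[0,0,0,0,0,0,1],[0,0,0,0,0,0,1]]' |head -2
python3 -c "
from h import *
a=snap('wrist','w3');b=snap('scene','s3')
for p in [(.05,.03,.01),(.05,-.03,.01),(-.05,-.03,.01),(-.05,.03,.01)]: print(np.round(proj(a,cradle(*p)),1))
c=cv2.resize(b['img'][150:240,260:380,::-1],(400,300),interpolation=cv2.INTER_CUBIC)
cv2.imwrite('pics/c3.png',np.hstack([cv2.resize(a['img'][:,:,::-1],(400,300)),c]))"
```

```text
t: 18.12
tool_pos: [0.4454, 0.1448, 0.2348]
[243.6 132.2]
[313.  132.2]
[310.  240.3]
[246.8 240.3]
```

View pics/c3.png

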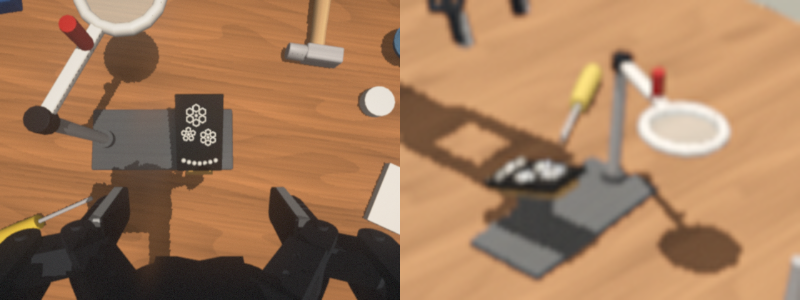

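The wrist view shows the board's corners at about (245,133), (312,132), (311,239) and (245,239). Home is predicted at (244,132), (313,132), (310,240) and (247,240), so the board is seated, square and centred. For the magnifier, I'll straighten the tool, shut the fingers and turn with tool x pointing at the post.

```bash

python3 -m jog '[[0,-1,0,0,0,-1,-1],[0,-1,0,0,0,-1,-1],[0,-1,0,0,0,-0.5,-1],[0,-1,0,0,0,0,-1],[0,0,-1,0,0,0,-1]]' >/dev/null
python3 -m jog '[[0,0,-1,0,0,0,-1],[0,0,-1,0,0,0,-1],[0,0,-1,0,0,0,-1],[0,0,-1,0,0,0,-1],[0,0,-1,0,0,0,-1]]' >/dev/null
python3 -m jog '[[0,0,-1,0,0,0,-1],[0,0,-1,0,0,0,-1],[0,0,-1,0,0,0,-1],[0,0,-1,0,0,0,-1],[0,0,-1,0,0,0,-1]]' >/dev/null
python3 -m jog '[[0,0,-1,0,0,0,-1],[0,0,-1,0,0,0,-1],[0,0,-1,0,0,0,-1],[0,0,-1,0,0,0,-1],[0,0,-1,0,0,0,-1]]' >/dev/null
python3 -m jog '[[0,0,-1,0,0,0,-1],[0,0,-1,0,0,0,-1],[0,0,-1,0,0,0,-1],[0,0,-1,0,0,0,-1],[0,0,-1,0,0,0,-1]]' >/dev/null
python3 -m jog '[[0,0,-1,0,0,0,-1],[0,0,-1,0,0,0,-1],[0,0,-1,0,0,0,-1],[0,0,-1,0,0,0,-1],[0,0,-1,0,0,0,-1]]' >/dev/null
cat >> h.py <<'E'
H=rest(0,.15,.17)
def push(th,back,z):
    "pose: knob at swing th, TCP 'back' behind it"
    p=.1371-np.pi/2+th; r=np.array([np.cos(p),np.sin(p),0]); tn=np.array([-r[1],r[0],0])
    P=H+.085*r+back*tn; P[2]=z; err(P,-r)
E
python3 -c "
from h import *
push(1.084,.038,.30)"
```

```text
t 21.975 pos [0.4253 0.142  0.3068] turn [-0.02 -0.02 -4.39] shift [-0.02  7.43  0.21] in goal axes [-2.8   6.88  0.23] F [-0.   0.1  0.1] op -0.00010051461537822005 gf 0.0 q [ 0.16 -0.42  1.9  -0.    1.66 -0.68]
```

```bash

python3 -m jog '[[0,0,-1,0,0,0,-1],[0,0,-1,0,0,0,-1],[0,0,-1,0,0,0,-1],[0,0,-1,0,0,0,-1],[0,0,-0.39,0,0,0,-1]]' >/dev/null
python3 -m jog '[[0,0,0,-0.4,1,0,-1],[0,0,0,-0.4,1,0,-1],[0,0,0,-0.4,1,0,-1],[0,0,0,-0.4,1,0,-1],[0,0,0,-0.4,1,0,-1]]' >/dev/null
python3 -m jog '[[0,0,0,-0.4,1,0,-1],[0,0,0,-0.4,0.88,0,-1],[0,0,0,0,0,0,-1],[0,0,0,0,0,0,-1]]' >/dev/null
python3 -c "
from h import *
push(1.084,.038,.186)
d=snap('wrist','w4'); print(proj(d,[.5616,.2716,.206]),proj(d,H), proj(d,status.get_obs()['tool_pos']))"
```

```text
t 23.725 pos [0.5753 0.3065 0.3074] turn [-0.01 -0.01 -0.04] shift [0.02 0.02 4.05] in goal axes [0.02 0.02 4.05] F [-0.7  0.3  0.1] op -0.00020708972964341308 gf 0.0 q [ 0.38  0.08  1.46 -0.    1.6  -0.84]
(np.float64(231.74613126200478), np.float64(209.74219192143647)) (np.float64(233.4482644234563), np.float64(95.79717299031817)) (np.float64(281.32725218456056), np.float64(270.83848306101333))
```

View pics/w4.png

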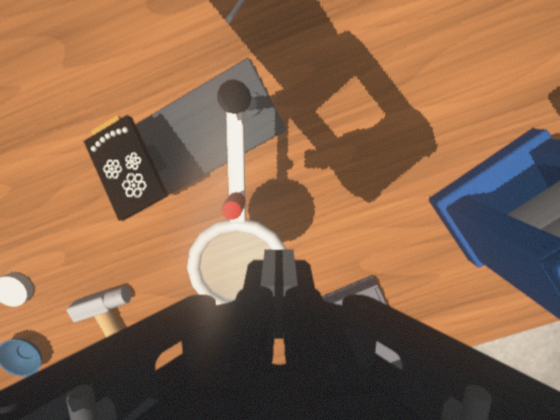

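The knob top is at (232,208), matching the prediction of (232,210). I'll descend behind it and close the gap.

```bash

python3 -m jog '[[0,0,0,0,0,1,-1],[0,0,0,0,0,1,-1],[0,0,0,0,0,1,-1],[0,0,0,0,0,1,-1],[0,0,0,0,0,0.05,-1]]' >/dev/null
python3 -m jog '[[0,0,0,0,-0.2,0,-1],[0,0,0,0,-0.15,0,-1],[0,0,0,0,0,0,-1]]' |grep contact
python3 -c "
from h import *
push(1.084,.0275,.186)"
python3 -m jog '[[0,0,0,0,-0.1,0,-1],[0,0,0,0,-0.1,0,-1],[0,0,0,0,0,0,-1]]' |grep -E 'contact|pos'
```

```text
contact_force: [0.1, -0.1, 0.6]
t 24.775 pos [0.5725 0.2967 0.1885] turn [ 0.02  0.02 -0.04] shift [0.05 0.   0.08] in goal axes [0.05 0.   0.08] F [ 0.1 -0.1  0.6] op 1.3831527529582217e-05 gf 0.0 q [ 0.36  0.13  1.61 -0.    1.41 -0.85]
tool_pos: [0.5698, 0.2911, 0.1868]
contact_force: [-0.3, 0.4, -0.1]
```

Now the arc about the post, 5° per row.

```bash

python3 -m jog '[[0,0,1,-0.07,-0.25,0,-1],[0,0,1,-0.07,-0.25,0,-1],[0,0,1,-0.07,-0.25,0,-1],[0,0,1,-0.07,-0.25,0,-1],[0,0,1,-0.07,-0.25,0,-1]]' |grep contact
python3 -c "
from h import *
push(1.084-.436,.0215,.186)"
python3 -m jog '[[0,0,1,-0.07,-0.25,0,-1],[0,0,1,-0.07,-0.25,0,-1],[0,0,1,-0.07,-0.25,0,-1],[0,0,0,0,0,0,-1]]' |grep contact
python3 -c "
from h import *
push(1.084-.698,.0215,.186)
d=snap('wrist','w5')"
```

```text
contact_force: [-0.1, 1.0, 0.6]
t 25.775 pos [0.56   0.2541 0.1867] turn [ 0.01 -0.01 -0.07] shift [ 0.1  -0.03  0.02] in goal axes [ 0.1  -0.03  0.02] F [-0.1  1.   0.6] op -0.00011592292964087892 gf 0.5475734733045101 q [ 0.3   0.06  1.68  0.    1.4  -0.47]
contact_force: [0.2, -0.7, -0.8]
t 26.275 pos [0.5467 0.2345 0.1867] turn [-0.    0.   -0.03] shift [ 0.15 -0.05  0.02] in goal axes [ 0.15 -0.05  0.02] F [ 0.2 -0.7 -0.8] op -2.902905150502111e-05 gf 0.0 q [ 0.28  0.01  1.73 -0.    1.4  -0.24]
```

View pics/w5.png

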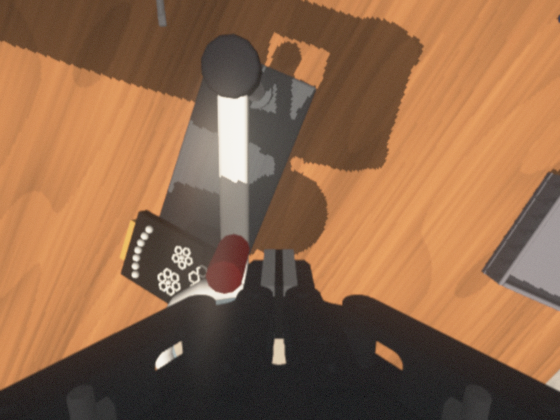

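The magnifier is following, with the knob top at about (228,270) against the finger's left side at (262,270). I'll carry on to the stop.

```bash

python3 -m jog '[[0,0,1,-0.03,-0.25,0,-1],[0,0,1,-0.03,-0.25,0,-1],[0,0,1,-0.03,-0.25,0,-1],[0,0,0.5,-0.02,-0.12,0,-1],[0,0,0,0,0,0,-1]]' |grep contact
python3 -c "
from h import *
push(.08,.0215,.186)"
python3 -m jog '[[0,0,0.4,-0.02,-0.1,0,-1],[0,0,0,0,0,0,-1]]' |grep contact
python3 -m jog '[[0,0,0.3,-0.02,-0.08,0,-1],[0,0,0,0,0,0,-1]]' |grep contact
python3 -c "
from h import *
push(0,.0215,.186)"
```

```text
contact_force: [0.6, 1.2, -0.0]
t 26.95 pos [0.5244 0.2215 0.1868] turn [-0.   -0.   -0.01] shift [ 0.05 -0.09  0.03] in goal axes [ 0.05 -0.09  0.03] F [ 0.6  1.2 -0. ] op 5.08310516822558e-05 gf 0.0 q [ 0.27 -0.05  1.79  0.    1.4   0.05]
contact_force: [0.0, 0.1, -0.1]
contact_force: [-0.3, -0.3, 0.2]
t 27.45 pos [0.5191 0.2191 0.1867] turn [-0.   -0.    0.19] shift [ 0.03 -0.14  0.02] in goal axes [ 0.03 -0.14  0.02] F [-0.3 -0.3  0.2] op 4.379825029790222e-05 gf 0.043911858228966594 q [ 0.27 -0.06  1.8   0.    1.4   0.11]
```

```bash

python3 -m jog '[[0,0,0,0,-0.1,0,-1],[0,0,0,0,0,0,-1]]' |grep contact
python3 -m jog '[[0,0,0,0,-0.06,0,-1],[0,0,0,0,0,0,-1]]' |grep contact
python3 -m jog '[[0,0,0,0,-0.06,0,-1],[0,0,0,0,0,0,-1]]' |grep contact
python3 -c "
from h import *
push(0,.0215,.186)"
```

```text
contact_force: [6.1, 0.4, -3.6]
contact_force: [13.3, 3.5, -5.9]
contact_force: [18.2, 3.1, -10.3]
t 28.2 pos [0.5173 0.2187 0.1872] turn [ 0.16 -0.01  0.18] shift [ 0.03 -0.08  0.04] in goal axes [ 0.03 -0.08  0.04] F [ 18.2   3.1 -10.3] op -0.00018765976733016971 gf 9.19484943151474 q [ 0.27 -0.08  1.81 -0.    1.39  0.12]
```

It's firmly against the stop. I'll back off, rise clear and check.

```bash

python3 -m jog '[[0,0,0,0,0.25,0,-1],[0,0,0,0,0.5,0,-1],[0,0,0,0,0.3,0,-1],[0,0,0,0,0,-1,-1],[0,0,0,0,0,-1,-1]]' >/dev/null
python3 -m jog '[[0,0,0,0,0,-1,-1],[0,0,0,0,0.5,-1,-1],[0,0,0,0,1,-1,-1],[0,0,0,0,1,0,-1],[0,0,0,0,1,0,-1]]' >/dev/null
python3 -m jog '[[0,0,0,0,1,0,-1],[0,0,0,0,1,0,-1],[0,0,0,0,1,0,-1],[0,0,0,0,0,0,-1],[0,0,0,0,0,0,-1]]'|grep -E 'pos|contact|t:'
python3 -c "
from h import *
a=snap('top','t6');b=snap('scene','s6')
q=lambda u:((u[0]-134.5)*4-.5,(u[1]-139.5)*4-.5)
for n,p in [('knob0',rest(0,.065,.206)),('lens0',rest(0,0,.176)),('hinge',H)]: print(n,np.round(q(proj(a,p))))
A=cv2.resize(a['img'][140:240,135:235,::-1],(400,400),interpolation=cv2.INTER_CUBIC)
c=cv2.resize(b['img'][140:240,260:360,::-1],(400,400),interpolation=cv2.INTER_CUBIC)
cv2.imwrite('pics/c6.png',np.hstack([A,c]))"
```

```text
t: 30.08
tool_pos: [0.7364, 0.2527, 0.3363]
tool_rot: [-2.044, -2.385, 0.001]
contact_force: [0.1, 0.2, 0.4]
knob0 [153. 288.]
lens0 [272. 282.]
hinge [ 30. 311.]
```

View pics/c6.png

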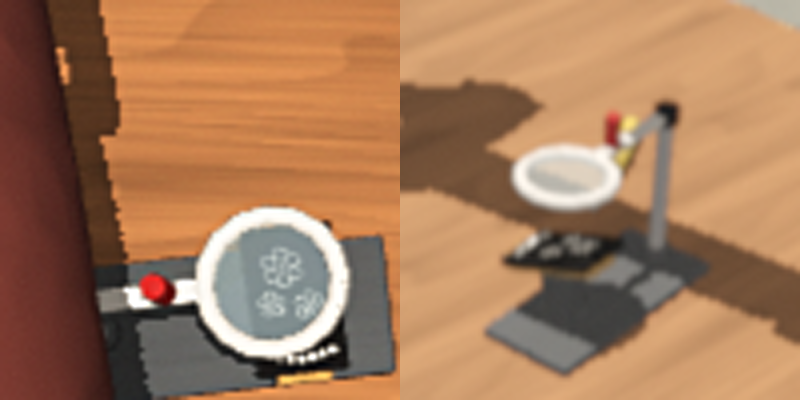

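The lens centre is at (272,284), against a predicted stop position of (272,282). The knob is at (153,288), exactly as predicted. The board lies undisturbed under the lens and the robot touches nothing, so I'm handing in.

```bash
python3 -c "
from station import finish_job; print(finish_job())"
```

```text
the job is handed in; nothing more can be done
None
```

The job is handed in, with no verdict returned: camera checks showed the dark board flat, centred and home on the brass rest, and the magnifier against its stop over it; the white board and other tools were never touched, at about 30 s of the 64 s allowed.

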